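# Hold the inspection mirror at its mark

### The job

Get the coil ready for inspection: first push its blue stand along the bench, without lifting or toppling it, until its round foot is wholly inside the thin ring beside the mirror. Then take the hinged mirror by its round handle, swing it up until it is level with the index clip on the curved scale, and hold it still there: the hinge has no catch, so finish while still holding the handle. Leave the index clip, the small solder spool and the block battery where they are.

Things in the scene. Friction and masses are not known exactly. Their poses are not given: they have to be found in the camera images.
- coil_mid (a point): the coil stand, a loose blue stand with a round, slightly lobed foot (about 52 mm across, 25 mm high) carrying a coil on a neck (26 mm across, from 25 to 45 mm high); 50 mm high in all, about 0.12 kg, two thin wire ends hang out. This point lies on the axis of the foot, 25 mm above the bench when it stands; z is its upright axis
- ring_center (a point): centre, on the bench top, of the thin flat aluminium ring (inner diameter 75 mm, 1 mm high, nothing to catch on) at the hinge side of the mirror. Axes are those of the mirror's base: x along the hinge, y from the ring towards the mirror and its handle, z up. The hinge line lies 80 mm along +y from here, 38 mm above the bench; the fixed hinge ears begin 68 mm along +y and stand 47 mm high
- mirror_hinge (a point): middle of the mirror's hinge line, 38 mm above the bench; axes as for the ring. The base plate (8 mm thick) ends 110 mm along +y; a fixed mat, 3 mm thick, lies under and left of it, with a soldering-iron rest (two slim fixed posts, 80 mm high) beyond the handle. The curved scale, a 6 mm bar bent to a radius of 82 mm round the hinge, stands 72 mm along +x, up to 120 mm above the bench
- handle (a point): centre of the mirror's handle: an aluminium barrel 18 mm in diameter and 22 mm long, its length along the hinge (x), on an 8 mm neck, 155 mm from the hinge line, free on both sides and below (38 mm above the bench when the mirror lies flat). The point turns with the mirror: x along the hinge, y from hinge to handle
- mirror (a joint): angle of the mirror, a flat square plate 108 x 104 x 6 mm in a dark frame, about 0.25 kg: 0 lying flat on its rests, growing as the handle rises (turning about the +x axis of mirror_hinge), at most 1.35 rad. It swings freely and falls back to 0 when let go; a pin on its side edge points at the scale
- index (a joint): angle at which the index clip is set on the curved scale, in the same measure as joint mirror: the mirror is at the mark when both values are equal. It is a small dark clip with a needle; it stays where it is set and is not to be moved
- index_tip (a point): tip of the index clip's needle, 102 mm from the hinge line and 72 mm along +x of mirror_hinge; the point turns with the clip: y points from the hinge line along the needle, parallel to the mirror when the mirror is at the mark
- small_spool: small blue solder spool, loose, 42 mm across and 30 mm high, beyond the mirror and the ring; origin under its centre. To be left alone
- battery: dark block battery lying on its side, loose, 27 x 47 x 18 mm, beyond the ring; origin under its centre. To be left alone
There are look-alikes about, which are no part of the job. Leave any orange look-alike of the part that bears coil_mid alone.

How it is judged (in metres and radians):
On the way, in this order (a step that is already met when the one before it is completed fails the run):
1. the coil stand is upright and at rest inside the ring while the mirror still lies down (horizontal distance between coil_mid and ring_center below 0.013 m and angle between coil_mid's own z axis and vertical below 0.1 rad and linear speed of coil below 0.02 m/s and value of joint mirror below 0.15 rad), for 0.3 s.
2. the mirror is level with the index clip (angle between the y axis of handle and the y axis of index_tip, either way round below 0.07 rad), for 0.2 s.
At the end, for the whole second after the job is handed in: the mirror stands still within 0.07 rad (4 degrees) of the index clip's angle, carried by the gripper's fingers alone; the coil stand is upright and at rest with its axis within 13 mm of the ring's centre (angle between the y axis of handle and the y axis of index_tip, either way round below 0.07 rad and velocity of joint mirror between -0.05 and 0.05 rad/s and contact force between the fingers and mirror above 0.2 N and contact force between each of coil, small_spool, battery and mirror below 0.1 N and horizontal distance between coil_mid and ring_center below 0.013 m and angle between coil_mid's own z axis and vertical below 0.1 rad and linear speed of coil below 0.02 m/s); the arm keeps its last pose, push and grip.
It fails at once if the coil stand is lifted more than 12 mm off the bench or tipped (height (world z) of coil_mid above 0.037 m or angle between coil_mid's own z axis and vertical above 0.4 rad).
It fails at once if the index clip is moved (distance of index_tip from where it was at the start of the episode above 0.006 m).
It fails at once if the small spool or the battery is pushed more than 20 mm (distance of any of small_spool, battery from where it was at the start of the episode above 0.02 m).
It also fails if it takes over 48 s, if anything falls off the work surface, if the arm or the gripper's body presses on something with over 40 N, if the wrist force passes 120 N, or if a joint passes its speed limit or range.

### The arm

A 6-joint arm with a two-finger parallel gripper is mounted at the origin on a cart in front of the work surface, level with it; the furniture and walls round the work are solid. World frame = base frame: x ahead of the robot, y to its left, z up, the work surface at z = 0. Lengths are in mm, angles in rad, forces in N, time in s.
With the tool pointing down it reaches from about 350 to 875 mm from the base axis. Payload 4.2 kg.
Tool frame: the origin (TCP) lies midway between the tips of the shut fingers; the grasp point (between the pads) lies 19 mm behind it; z points along the fingers, y is the line along which they close (so a half turn about z gives the same grasp; the last joint's range is limited). The gripper opens to 85 mm and grips with 20 to 120 N. Pads are 22 mm wide; open, the fingers measure 114 mm over their backs; the gripper's body (76 mm by 85 mm) begins 54 mm behind the grasp point. The pads swing forward as they close: fully open they stand 13 mm farther back than shut.
Start: joints at [1.536, 0.385, 0.008, 0, -1.194, -0.259], TCP at [180.962, 598.207, 231.312] pointing down, gripper open.
Joint ranges: [-3.14, 3.14], [-1.21, 2.06], [-1.07, 1.41], [-3.16, 2.05], [-2.99, -0.16], [-3.1, 3.1]. Speed limits (rad/s): [2.79, 2.79, 3.14, 3.14, 3.14, 3.14].

### API

Orientations are given as a unit quaternion [x, y, z, w].
In Python, from plant import robot gives the robot as it stands.
- The arm moves only by the tool play_rows, never from a script. Its argument "series" is a list of rows, each a list of 3 entries, a list of its own where there are three numbers: the closure in counts, from 0 (fully open) to 255 (shut), then the shift along the world's x, y, z in m, then the turn, a rotation vector about the world's x, y, z in rad. In form: [[jaw, [tx, ty, tz], [ax, ay, az]], ...]. A call has 1 to 5 rows; each row shifts and turns the commanded pose from where the row before left it; what a row does not reach is not made up. A row lasts 1/12 s, in which the tool goes at most 41.7 mm and 7.16 degrees, less where a joint would pass 70% of its speed; a pose out of reach is approached as far as the arm can. A call is refused whole if a number of a shift passes 0.0417 or a number of a turn 0.125, either way. A call with a gripper value outside its range is refused whole. The fingers move at their own pace and stop on an object; "grip_force" is the grip in N (left out, the last holds). Time passes only in rows, so rows that do not move let the fingers close. It gives the time, the measured TCP pose, the force, the opening and the grip force at its end, in the units of the state.
- robot.observe(): the state, without advancing time (a new reading comes with each control period).
- robot.get_image(name): name is "scene" or "top" or "wrist"; returns (picture, depth): 480x640x3 uint8, red, green, blue; 480x640 float32, mm along the optical axis (not along the pixel's ray), 0 where there is no reading.
- robot.camera_model(name): a dict with "fx", "fy", "cx", "cy" (pixels), "k1" (the pictures are not rectified: a ray, as slopes to the right and down, at radius r is drawn at 1 + k1 r^2 times it, then the intrinsics apply), "extrinsics" (4x4, takes a point from camera to world coordinates). Camera axes: x right, y down, z forward; pixel columns grow to the right and rows downward; lengths in mm; the calibration is good to about 2 mm. A picture is of the moment at which its call begins: read the wrist's pose just before it. camera_model takes no time and is no camera call; for the wrist camera it gives the pose at the moment of the call.
- robot.hand_in(): hands the job in; it is judged then, once.
The state is a dict: "t": time; "q": joint angles; "qvel": joint speeds; "tau": joint torques, N m; "position": TCP position; "tcp_rot": TCP orientation; "contact_force": force on the tool from outside, world axes, zero at the start; "wrist_torque": the same for the moment, N m; "finger_gap": finger opening in mm; "grasp_force": force on a finger pad.
Only numpy, scipy, OpenCV 4.12 (cv2) and the standard library are available. Lean on these libraries where they do the work, as an engineer would, in place of code of your own. Each camera call takes 0.05 s, during which the arm holds its last target. There are 200 camera calls.

## Working session

There is one attempt and no reset: what is moved stays moved. The work goes in short steps, Python scripts to look and compute and a tool call to move; the robot and the scene stay as the last step left them, time stands still between calls to the robot, and variables do not carry over. Pictures are saved under pics/ and viewed, at most 10 in all, crops included, and the job is handed in when it is done.

Besides the shell and the picture viewer there is one more tool, called after ">>>" as name([rows], argument=value, ...), one row to a line, values as JSON. play_rows: Moves the arm, as the interface text tells. Its arguments: {"type":"object","properties":{"series":{"type":"array","items":{"type":"array"}},"grip_force":{"type":"number"}},"required":["series"]}

```bash
mkdir -p pics; ls
cat > h.py <<'E'
import numpy as np, cv2
from plant import robot
def grab(n,f=None):
    m=robot.camera_model(n); im,d=robot.get_image(n)
    np.savez('%s.npz'%n,im=im,d=d,E=np.array(m['extrinsics']),p=[m[k] for k in('fx','fy','cx','cy','k1')])
    if f: cv2.imwrite('pics/'+f,im[:,:,::-1])
    return im,d
class V:
    def __init__(s,n):
        z=np.load('%s.npz'%n); s.im,s.d,s.E=z['im'],z['d'],z['E']; s.fx,s.fy,s.cx,s.cy,s.k=z['p']
        v,u=np.mgrid[:480,:640]; s.P=s.pts(u,v,s.d); s.P[s.d==0]=np.nan
    def slopes(s,u,v):
        x0=(np.asarray(u,float)-s.cx)/s.fx; y0=(np.asarray(v,float)-s.cy)/s.fy; x,y=x0,y0
        for _ in range(15):
            f=1+s.k*(x*x+y*y); x,y=x0/f,y0/f
        return x,y
    def pts(s,u,v,d):
        x,y=s.slopes(u,v); return np.stack([x*d,y*d,d+0*x],-1)@s.E[:3,:3].T+s.E[:3,3]
    def atz(s,u,v,z):
        x,y=s.slopes(u,v); r=np.stack([x,y,1+0*x],-1)@s.E[:3,:3].T
        return s.E[:3,3]+r*((z-s.E[2,3])/r[...,2])[...,None]
    def pix(s,p):
        c=(np.asarray(p,float)-s.E[:3,3])@s.E[:3,:3]; x,y=c[...,0]/c[...,2],c[...,1]/c[...,2]; f=1+s.k*(x*x+y*y)
        return np.stack([s.fx*x*f+s.cx,s.fy*y*f+s.cy],-1)
E
python3 - <<'E'
from h import *
for n in('scene','top','wrist'):
    grab(n,n+'0.png'); v=V(n); print(n,v.E.round(2).tolist(),v.fx,v.k)
print(robot.observe())
E
```

```text
pics
scene [[-0.74, -0.46, 0.49, 113.76], [-0.68, 0.51, -0.54, 241.2], [-0.0, -0.73, -0.69, 646.76], [0.0, 0.0, 0.0, 1.0]] 478.22171448264675 -0.11124751664660115
top [[-0.0, -0.99, 0.13, 408.0], [-1.0, -0.0, -0.03, -218.25], [0.03, -0.13, -0.99, 978.48], [0.0, 0.0, 0.0, 1.0]] 502.99784901694966 -0.04090545078487196
wrist [[-0.29, -0.91, -0.3, 260.66], [-0.96, 0.28, 0.09, 574.95], [0.0, 0.32, -0.95, 373.22], [0.0, 0.0, 0.0, 1.0]] 415.67321976662964 0.01257732201237456
{'t': 0.15, 'q': array([ 1.53559512e+00,  3.85384526e-01,  6.92864630e-03, -3.16383456e-04,
       -1.19400465e+00, -2.58587328e-01]), 'qvel': array([ 0.00193242, -0.00283645,  0.00221113,  0.00265857, -0.00087785,
        0.00154856]), 'tau': array([ 1.89337125e-04, -3.92676473e+01,  1.88580358e+01,  4.18863505e+00,
       -3.42933432e-03, -1.00815921e-06]), 'position': array([180.86330069, 597.79745359, 230.47104289]), 'tcp_rot': array([ 9.89221532e-01, -1.46424203e-01, -5.33828707e-05,  8.43307236e-04]), 'contact_force': array([-1.16482417, -0.08266824,  0.30238119]), 'wrist_torque': array([ 0.04235121,  0.00335333, -0.00670639]), 'grasp_force': 0.0, 'finger_gap': 85.42093403315258}
```

View pics/top0.png

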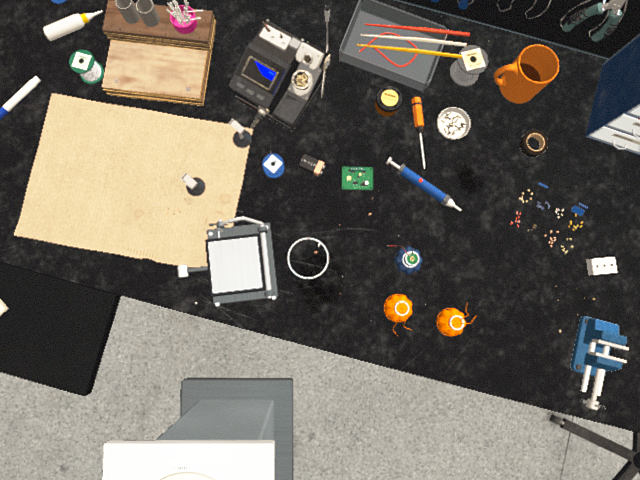

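View pics/scene0.png

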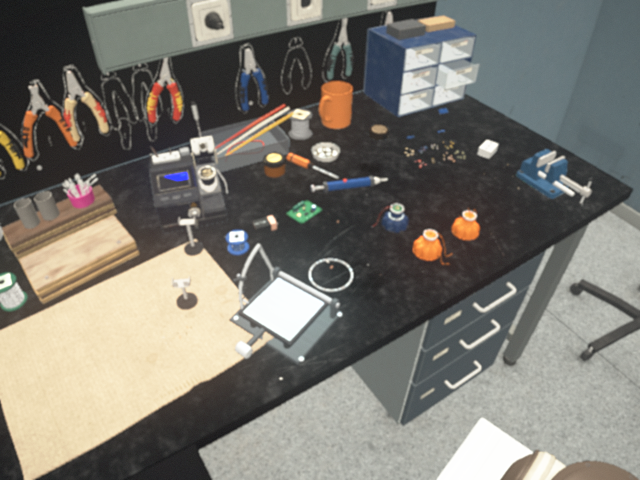

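The top picture shows the blue coil stand at about (410,260), the ring at (308,258), and the mirror with its handle at (183,271). The scale is along the mirror's upper edge near (237,222), the spool is at (273,165) and the battery at (312,163). The two orange look-alikes are at (398,308) and (451,321).

Run:
```python
from h import *
v=V('top'); im=v.im.astype(int); g=im.min(2)
# ring
yy,xx=np.mgrid[:480,:640]
m=(g>110)&(np.hypot(xx-308,yy-258)<26)
p=v.atz(xx[m],yy[m],1.)
A=np.c_[2*p[:,:2],np.ones(len(p))]
for _ in range(5):
    s=np.linalg.lstsq(A,(p[:,:2]**2).sum(1),rcond=None)[0]; r=np.sqrt(s[2]+s[0]**2+s[1]**2); e=np.abs(np.hypot(*(p[:,:2]-s[:2]).T)-r); k=e<4; p=p[k];A=A[k]
print('ring',s[:2],r,len(p))
# plate bright
m=(g>170)&(xx>205)&(xx<268)&(yy>230)&(yy<298)
m=cv2.morphologyEx(m.astype(np.uint8),cv2.MORPH_OPEN,np.ones((7,7)))
c=max(cv2.findContours(m,0,2)[0],key=cv2.contourArea); b=cv2.boxPoints(cv2.minAreaRect(c)); print('plate',b.tolist()); print(v.atz(b[:,0],b[:,1],41.).round(1).tolist())
m=(g>150)&(xx>174)&(xx<192)&(yy>260)&(yy<282); u,w=xx[m].mean(),yy[m].mean(); print('handle',u,w,v.atz(u,w,45.), np.nanmedian(v.P[m],0), xx[m].min(),xx[m].max(),yy[m].min(),yy[m].max())
# coil
P=v.P
w=P[235:285,385:440].reshape(-1,3); 
for lo,hi in((12,30),(38,60)):
    q=w[(w[:,2]>lo)&(w[:,2]<hi)]; print('coil',lo,len(q),q.min(0),q.max(0),(q.min(0)+q.max(0))/2)
w=P[100:310,170:300].reshape(-1,3); print(np.nanmedian(P[330:335,300:305].reshape(-1,3),0))
c=cv2.resize(v.im[140:330,165:445],(800,543),interpolation=cv2.INTER_CUBIC); cv2.imwrite('pics/topz.png',c[:,:,::-1])
s=V('scene'); c=cv2.resize(s.im[190:370,170:370],(666,600),interpolation=cv2.INTER_CUBIC); cv2.imwrite('pics/scz.png',c[:,:,::-1])
```

```text
ring [ 498.46826705 -223.80216846] 38.87460593209247 322
plate [[206.51217651367188, 241.60971069335938], [256.4512023925781, 236.06094360351562], [262.1341247558594, 287.2073059082031], [212.19509887695312, 292.7560729980469]]
[[524.8, -34.4, 41.0], [535.5, -127.5, 41.0], [439.9, -139.3, 41.0], [429.7, -47.3, 41.0]]
handle 182.93085106382978 267.31382978723406 [476.37773346   7.05402246  45.        ] [478.62778401   9.40609487  41.76031323] 175 191 261 276
coil 12 362 [ 467.68274687 -445.67191481   12.04479897] [ 529.21137495 -392.18639598   29.77487901] [ 498.44706091 -418.9291554    20.90983899]
coil 38 172 [ 480.70233035 -431.2383357    38.3327813 ] [ 518.81633071 -403.24545221   50.25159082] [ 499.75933053 -417.24189396   44.29218606]
[ 355.56647664 -213.01633006   -0.71870878]
```

View pics/topz.png

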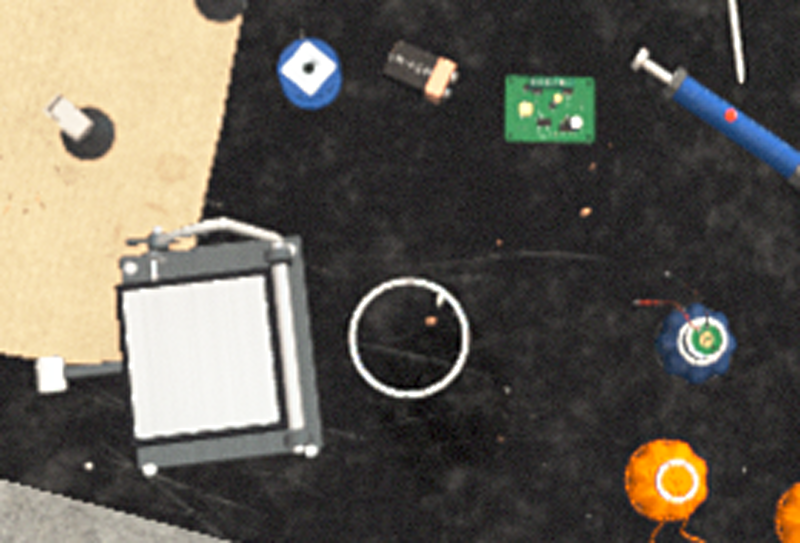

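View pics/scz.png

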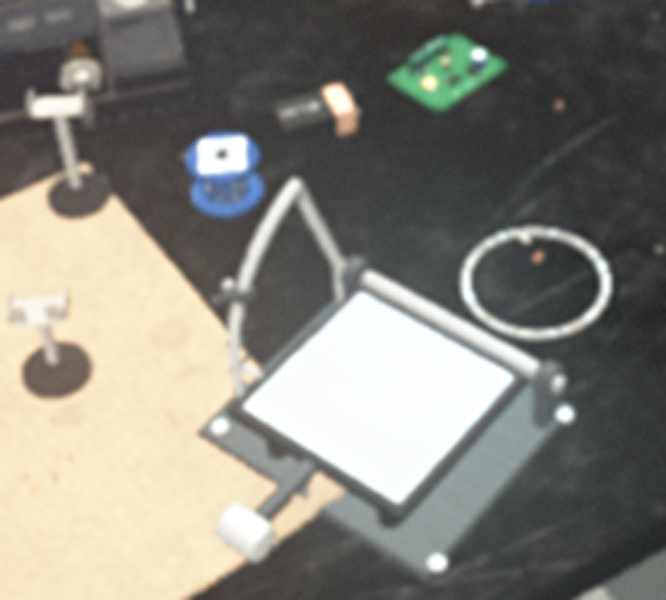

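The crops show the index clip's needle tip at about zoom (127,243) in the top view, which is full-frame px (209.5,225). In the scene view it is at zoom (219,294), or px (236,278). The ring and mirror base are clean and the ring lies to the right of the hinge. Next I'll fit the index angle and start the travel.

Run:
```python
from h import *
t=V('top');s=V('scene'); ring=np.array([498.5,-223.8,0])
for a in(-.1,-.112):
  y=np.array([np.sin(a),np.cos(a),0]);x=np.array([np.cos(a),-np.sin(a),0]);H=ring+80*y+[0,0,38]
  print(a,'hinge',H,'handle',H+155*y,t.pix(H+155*y),s.pix(H+155*y))
  for th in np.arange(.3,1.1,.1):
    d=np.cos(th)*y+np.sin(th)*np.array([0,0,1]); print(th.round(2),[c.pix(H+72*x+r*d).round(1).tolist() for c in(t,s) for r in(82,102)])
print('post',t.atz(np.array([190.,240]),np.array([183.,130]),80.))
P=s.P; print('scene coil', [ (w:=P[200:235,375:415].reshape(-1,3)[(P[200:235,375:415].reshape(-1,3)[:,2]>lo)]).mean(0) for lo in(40,)])
```

```text
-0.1 hinge [ 490.51332667 -144.19966678   38.        ] handle [475.03914709  10.02597884  38.        ] [182.20943625 268.30589961] [242.41932266 347.03749357]
0.3 [[218.2, 224.3], [207.1, 224.8], [240.4, 284.8], [231.9, 289.5]]
0.4 [[219.0, 223.4], [208.1, 223.7], [241.1, 280.6], [232.7, 284.2]]
0.5 [[220.3, 222.6], [209.6, 222.7], [242.1, 276.3], [233.9, 278.7]]
0.6 [[222.0, 221.7], [211.7, 221.6], [243.5, 271.8], [235.6, 273.0]]
0.7 [[224.2, 220.9], [214.3, 220.5], [245.2, 267.2], [237.7, 267.1]]
0.8 [[226.8, 220.0], [217.6, 219.4], [247.1, 262.6], [240.2, 261.3]]
0.9 [[229.9, 219.2], [221.3, 218.3], [249.4, 258.0], [243.1, 255.5]]
1.0 [[233.3, 218.3], [225.6, 217.3], [251.9, 253.6], [246.3, 249.8]]
-0.112 hinge [ 489.55872063 -144.30123571   38.        ] handle [472.23499184   9.72762009  38.        ] [182.32227794 269.81081705] [243.79559568 347.97385669]
0.3 [[217.8, 225.3], [206.8, 226.0], [240.9, 285.6], [232.5, 290.4]]
0.4 [[218.6, 224.5], [207.7, 224.9], [241.6, 281.4], [233.3, 285.1]]
0.5 [[219.9, 223.6], [209.2, 223.8], [242.6, 277.1], [234.5, 279.6]]
0.6 [[221.6, 222.8], [211.3, 222.7], [243.9, 272.5], [236.1, 273.8]]
0.7 [[223.8, 221.9], [213.9, 221.6], [245.6, 267.9], [238.2, 268.0]]
0.8 [[226.4, 221.0], [217.2, 220.5], [247.5, 263.3], [240.7, 262.1]]
0.9 [[229.4, 220.1], [220.9, 219.4], [249.8, 258.8], [243.5, 256.3]]
1.0 [[232.8, 219.2], [225.2, 218.3], [252.3, 254.3], [246.7, 250.6]]
post [[627.39523207  -9.09651817  80.        ]
 [728.20728351 -97.86924977  80.        ]]
scene coil [array([ 495.83644753, -414.57315491,   42.45665968])]
```

>>> play_rows([
  [0,[0.035,-0.02,0],[0,0,-0.12]],
  [0,[0.035,-0.02,0],[0,0,-0.12]],
  [0,[0.035,-0.02,0],[0,0,-0.12]],
  [0,[0.035,-0.02,0],[0,0,-0.12]],
  [0,[0.035,-0.02,0],[0,0,-0.12]],
])

```text
t: 0.57
position: [357.1, 497.0, 231.1]
tcp_rot: [0.901, -0.435, -0.0, 0.0]
contact_force: [0.8, 0.6, -0.4]
finger_gap: 85.3
grasp_force: 0.0
```

>>> play_rows([
  [0,[0.018,-0.0375,0],[0,0,-0.12]],
  [0,[0.018,-0.0375,0],[0,0,-0.12]],
  [0,[0.018,-0.0375,0],[0,0,-0.12]],
  [0,[0.018,-0.0375,0],[0,0,-0.12]],
  [0,[0.018,-0.0375,0],[0,0,-0.12]],
])

```text
t: 0.98
position: [446.3, 308.6, 231.1]
tcp_rot: [0.732, -0.681, -0.0, 0.0]
contact_force: [0.6, -0.0, 0.0]
finger_gap: 85.4
grasp_force: 0.0
```

>>> play_rows([
  [0,[0.018,-0.0375,0],[0,0,-0.12]],
  [0,[0.018,-0.0375,0],[0,0,-0.12]],
  [0,[0.018,-0.0375,0],[0,0,-0.12]],
  [0,[0.018,-0.0375,0],[0,0,-0.12]],
  [0,[0.018,-0.0375,0],[0,0,-0.12]],
])

```text
t: 1.4
position: [536.2, 121.2, 231.3]
tcp_rot: [-0.498, 0.867, 0.0, -0.0]
contact_force: [1.5, 0.7, 1.2]
finger_gap: 85.4
grasp_force: 0.0
```

>>> play_rows([
  [0,[0,-0.04,0],[0,0,-0.12]],
  [0,[0,-0.04,0],[0,0,-0.12]],
  [0,[0,-0.04,0],[0,0,-0.12]],
  [0,[0,-0.04,0],[0,0,-0.12]],
  [0,[0,-0.04,0],[0,0,-0.12]],
])

```text
t: 1.82
position: [535.4, -78.7, 231.2]
tcp_rot: [-0.219, 0.976, 0.0, -0.0]
contact_force: [0.7, -0.3, 0.2]
finger_gap: 85.5
grasp_force: 0.0
```

>>> play_rows([
  [0,[0,-0.04,0],[0,0,-0.12]],
  [0,[0,-0.04,0],[0,0,-0.12]],
  [0,[0,-0.04,0],[0,0,-0.1]],
  [0,[0,-0.04,0],[0,0,0]],
  [0,[0,-0.04,0],[0,0,0]],
])

```text
t: 2.23
position: [535.4, -278.7, 231.1]
tcp_rot: [-0.054, 0.999, 0.0, -0.0]
contact_force: [1.2, -0.1, 0.7]
finger_gap: 85.3
grasp_force: 0.0
```

>>> play_rows([
  [0,[-0.009,-0.035,0],[0,0,0]],
  [0,[-0.009,-0.035,0],[0,0,0]],
  [0,[-0.009,-0.035,-0.02],[0,0,0]],
  [0,[-0.009,-0.034,-0.02],[0,0,0]],
  [0,[0,0,-0.02],[0,0,0]],
])

```text
t: 2.65
position: [497.9, -420.9, 169.9]
tcp_rot: [-0.051, 0.999, -0.0, -0.0]
contact_force: [1.3, -0.6, -0.7]
finger_gap: 85.7
grasp_force: 0.0
```

Run:
```python
from h import *
for _ in range(2): im,d=grab('wrist','w1.png')
v=V('wrist'); P=v.P.reshape(-1,3); C=v.im.reshape(-1,3).astype(int)
near=np.hypot(P[:,0]-499,P[:,1]+418)<50
for lo,hi in((10,28),(36,60)):
    q=P[near&(P[:,2]>lo)&(P[:,2]<hi)]; print(lo,len(q),q.min(0),q.max(0)) if len(q) else 0
m=near&(C[:,2]>C[:,0]+25)&(P[:,2]>10)
q=P[m]; print('blue',len(q),q.min(0),q.max(0),(q.min(0)+q.max(0))/2)
print(robot.observe()['position'])
```

```text
10 2416 [ 468.32781564 -445.88795936   10.0867527 ] [ 533.09831774 -391.55586176   27.98682443]
36 1349 [ 482.22265373 -431.79142794   36.06065003] [ 522.60217691 -402.99521751   51.36315664]
blue 2472 [ 468.32781564 -445.88795936   10.0867527 ] [ 522.11711386 -391.55586176   49.75421183] [ 495.22246475 -418.72191056   29.92048227]
[ 496.85442684 -415.70891237  166.3495956 ]
```

View pics/w1.png

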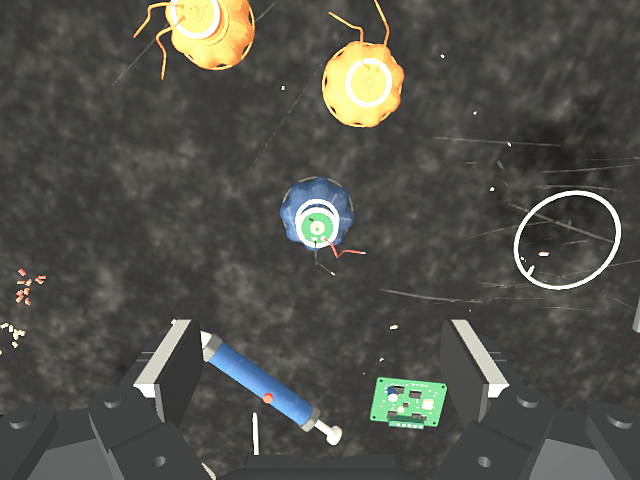

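The wrist view shows the blue stand at about (317,215) and the ring at (567,240), with the fingers straddling along y. The stand's axis measures about (495.5, -418.5).

>>> play_rows([
  [0,[-0.001,-0.003,-0.04],[0,0,0]],
  [0,[0,0,-0.04],[0,0,0]],
  [0,[0,0,-0.04],[0,0,0]],
  [0,[0,0,-0.03],[0,0,0]],
  [0,[0,0,-0.016],[0,0,0]],
])

```text
t: 3.17
position: [497.9, -416.7, 2.2]
tcp_rot: [-0.054, 0.999, 0.002, -0.002]
contact_force: [0.1, -0.1, -0.7]
finger_gap: 85.6
grasp_force: 0.0
```

>>> play_rows([
  [40,[0,0,0],[0,0,0]],
  [60,[0,0,0],[0,0,0]],
  [70,[0,0,0],[0,0,0]],
  [80,[0,0,0],[0,0,0]],
  [85,[0,0,0],[0,0,0]],
], grip_force=20)

```text
t: 3.58
position: [500.3, -419.2, 7.6]
tcp_rot: [-0.054, 0.999, -0.001, 0.002]
contact_force: [-0.6, 0.5, -0.4]
finger_gap: 57.2
grasp_force: 0.0
```

>>> play_rows([
  [95,[0,0,0],[0,0,0]],
  [105,[0,0,0],[0,0,0]],
  [115,[0,0,0],[0,0,0]],
  [115,[0,0,0],[0,0,0]],
])

```text
t: 3.92
position: [499.6, -419.0, 7.2]
tcp_rot: [-0.054, 0.999, -0.001, 0.001]
contact_force: [-0.4, 1.3, 5.0]
finger_gap: 50.1
grasp_force: 19.7
```

Run:
```python
from h import *
grab('top');o=robot.observe();print(o['position'],o['q'],o['finger_gap'],o['grasp_force'],o['contact_force'])
grab('scene')
print(robot.observe()['position'])
for n in('top','scene'):
  v=V(n);P=v.P.reshape(-1,3);C=v.im.reshape(-1,3).astype(int);m=(np.hypot(P[:,0]-499,P[:,1]+418)<50)&(C[:,2]>C[:,0]+25)&(P[:,2]>5)&(P[:,2]<60);q=P[m];print(n,len(q),q.min(0),q.max(0)) if m.any() else print(n,0)
```

```text
[ 499.59398951 -419.00314635    7.17933486] [-4.50188788e-01  6.48507805e-01 -1.63106335e-01  3.16245190e-04
 -7.57273853e-01 -1.01264510e+00] 50.54354935780891 19.707748589571565 [-0.08049627  1.92875596  5.30474285]
[ 499.57663217 -418.99831981    7.14887893]
top 82 [ 467.47373557 -429.06120649    5.11927886] [ 483.06912178 -399.76695884   24.4405245 ]
scene 0
```

>>> play_rows([
  [115,[0,0.01,0],[0,0,0]],
  [115,[0.001,0.02,0],[0,0,0]],
  [115,[0,0.02,0],[0,0,0]],
  [115,[0.001,0.02,0],[0,0,0]],
  [115,[0,0.02,0],[0,0,0]],
])

```text
t: 4.43
position: [502.6, -329.2, 7.2]
tcp_rot: [-0.054, 0.999, -0.002, 0.002]
contact_force: [1.0, -3.5, 5.0]
finger_gap: 49.9
grasp_force: 20.5
```

>>> play_rows([
  [115,[0,0.02,0],[0,0,0]],
  [115,[0.001,0.02,0],[0,0,0]],
  [115,[0,0.02,0],[0,0,0]],
  [115,[0,0.02,0],[0,0,0]],
  [115,[0,0.015,0],[0,0,0]],
])

```text
t: 4.85
position: [503.5, -233.3, 7.1]
tcp_rot: [-0.055, 0.998, -0.001, 0.002]
contact_force: [0.3, -3.9, 5.4]
finger_gap: 49.8
grasp_force: 20.6
```

>>> play_rows([
  [115,[0,0.01,0],[0,0,0]],
  [115,[0,0,0],[0,0,0]],
  [115,[0,0,0],[0,0,0]],
  [115,[0,0,0],[0,0,0]],
])

```text
t: 5.18
position: [503.5, -222.6, 7.1]
tcp_rot: [-0.054, 0.999, -0.0, 0.002]
contact_force: [0.7, 4.9, 9.0]
finger_gap: 50.2
grasp_force: 20.4
```

Run:
```python
from h import *
grab('top');o=robot.observe();print(o['position'],o['finger_gap'],o['grasp_force'],o['contact_force'])
grab('scene')
for n in('top','scene'):
  v=V(n);P=v.P.reshape(-1,3);C=v.im.reshape(-1,3).astype(int);m=(np.hypot(P[:,0]-499,P[:,1]+224)<50)&(C[:,2]>C[:,0]+25)&(P[:,2]>5)&(P[:,2]<60);q=P[m];print(n,len(q),q.min(0),q.max(0)) if m.any() else print(n,0)
```

```text
[ 503.49202559 -222.64845637    7.11140114] 50.12409634657465 20.390640338882804 [0.23777258 5.43558723 9.48280775]
top 5 [ 471.65608026 -226.30032516   11.60010081] [ 473.29802581 -220.5340953    18.62879737]
scene 0
```

>>> play_rows([
  [95,[0,0,0],[0,0,0]],
  [80,[0,0,0],[0,0,0]],
  [65,[0,0,0],[0,0,0]],
  [60,[0,0,0],[0,0,0]],
  [60,[0,0,0],[0,0,0]],
])

```text
t: 5.7
position: [501.6, -223.8, 5.0]
tcp_rot: [-0.054, 0.999, 0.0, -0.0]
contact_force: [-0.6, -0.0, 0.3]
finger_gap: 65.1
grasp_force: 0.0
```

>>> play_rows([
  [60,[0,0,0.015],[0,0,0]],
  [60,[0,0,0.025],[0,0,0]],
  [60,[0,0,0.035],[0,0,0]],
  [60,[0,0,0.04],[0,0,0]],
  [60,[0,0,0.04],[0,0,0]],
])

```text
t: 6.12
position: [501.1, -223.8, 161.3]
tcp_rot: [-0.054, 0.999, 0.0, -0.001]
contact_force: [0.5, -0.7, 0.0]
finger_gap: 65.4
grasp_force: 0.0
```

>>> play_rows([
  [0,[0,0,0],[0,0,0]],
  [0,[0,0,0],[0,0,0]],
])

```text
t: 6.28
position: [503.3, -224.1, 163.0]
tcp_rot: [-0.054, 0.999, -0.001, 0.003]
contact_force: [-1.2, 0.5, -0.9]
finger_gap: 84.8
grasp_force: 0.0
```

Run:
```python
from h import *
grab('wrist','w2.png');o=robot.observe();print(o['position'],o['finger_gap'])
grab('top')
for n in('wrist','top'):
  v=V(n);P=v.P.reshape(-1,3);C=v.im.reshape(-1,3).astype(int);m=(np.hypot(P[:,0]-499,P[:,1]+224)<50)&(C[:,2]>C[:,0]+25)&(P[:,2]>5)&(P[:,2]<60);q=P[m];print(n,len(q),q.min(0),q.max(0)) if m.any() else print(n,0)
v=V('wrist'); yy,xx=np.mgrid[:480,:640]; g=v.im.min(2)
p=v.atz(xx,yy,1.); r=np.hypot(p[...,0]-498.5,p[...,1]+223.8); m=(g>150)&(r>33)&(r<45)&(v.P[...,2]<4)
p=p[m][:,:2]
for _ in range(6):
    s=np.linalg.lstsq(np.c_[2*p,np.ones(len(p))],(p**2).sum(1),rcond=None)[0]; R=np.sqrt(s[2]+s[0]**2+s[1]**2); p=p[np.abs(np.hypot(*(p-s[:2]).T)-R)<3]
print('ring',s[:2],R,len(p))
```

```text
[ 501.83520972 -223.71643941  160.77011987] 85.45739788602394
wrist 2220 [ 472.24231215 -250.65445606    5.04387909] [ 525.89480826 -196.6655836    44.50609513]
top 119 [ 471.62741438 -245.55622954    9.65297981] [ 489.15084821 -203.24077703   23.86327007]
ring [ 500.39174618 -222.87859847] 38.96592066941334 1173
```

View pics/w2.png

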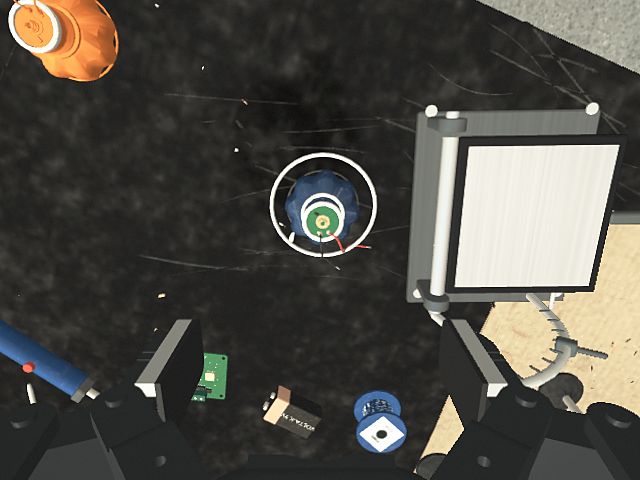

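The wrist view shows the stand at about (322,205), inside the ring centred at about (324,204). They are roughly 2 mm apart, so step 1 is met. The index clip is near (570,350). Next, the handle.

>>> play_rows([
  [0,[-0.002,0.018,0],[0,0,-0.12]],
  [0,[-0.002,0.018,0],[0,0,-0.12]],
  [0,[-0.002,0.018,0],[0,0,-0.12]],
  [0,[-0.002,0.018,0],[0,0,-0.12]],
  [0,[-0.002,0.018,0],[0,0,-0.12]],
])

```text
t: 6.8
position: [490.5, -133.1, 158.0]
tcp_rot: [0.247, 0.969, -0.001, -0.002]
contact_force: [0.3, -0.2, 0.7]
finger_gap: 85.8
grasp_force: 0.0
```

>>> play_rows([
  [0,[-0.002,0.018,0],[0,0,-0.12]],
  [0,[-0.002,0.018,0],[0,0,-0.12]],
  [0,[-0.002,0.018,0],[0,0,-0.12]],
  [0,[-0.002,0.018,0],[0,0,-0.12]],
  [0,[-0.002,0.018,0],[0,0,-0.12]],
])

```text
t: 7.22
position: [480.5, -43.2, 158.2]
tcp_rot: [0.522, 0.853, -0.002, -0.002]
contact_force: [0.6, -0.3, 0.3]
finger_gap: 85.4
grasp_force: 0.0
```

>>> play_rows([
  [0,[-0.003,0.018,0],[0,0,-0.12]],
  [0,[-0.003,0.018,0],[0,0,-0.12]],
  [0,[-0.003,0.018,0],[0,0,-0.13]],
])

```text
out of range
```

>>> play_rows([
  [0,[-0.003,0.018,0],[0,0,-0.12]],
  [0,[-0.003,0.018,0],[0,0,-0.12]],
  [0,[-0.003,0.018,0],[0,0,-0.12]],
  [0,[0,0,0],[0,0,-0.01]],
  [0,[0,0,0],[0,0,0]],
])

```text
t: 7.63
position: [482.0, -40.4, 152.4]
tcp_rot: [0.642, 0.765, 0.029, -0.033]
contact_force: [1.1, 0.8, -0.4]
finger_gap: 85.4
grasp_force: 0.0
```

Run:
```python
from h import *
robot.get_image('top')
o=robot.observe();grab('wrist','w3.png');print(o['position'],o['tcp_rot'],o['q'])
v=V('wrist');print(v.pix([[474,10,38],[489.5,-144,38]]))
```

```text
[482.02066598 -40.10398779 152.75796486] [ 0.64153812  0.76581759  0.02944965 -0.0329389 ] [ 0.19469974  0.23534767 -0.38886807 -0.109006   -0.94491343 -3.09631013]
[[319.23783254 169.8400744 ]
 [303.3095727  388.17515936]]
```

View pics/w3.png

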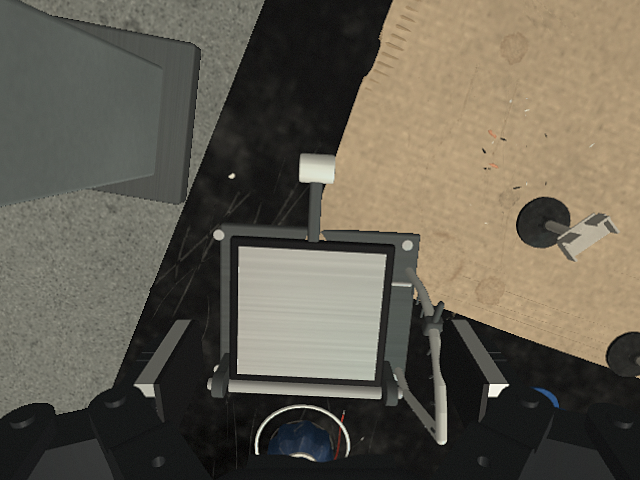

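The wrist view shows the handle at about (317,168) and the mirror plate upright in the image. The clip is at about (433,322) and the scale runs down to (442,440). Joint 6 ran to its limit, so I'll turn the tool back by half a turn and use the equivalent grasp.

>>> play_rows([
  [0,[0,0,0],[0,0,0.12]],
  [0,[0,0,0],[0,0,0.12]],
  [0,[0,0,0],[0,0,0.12]],
  [0,[0,0,0],[0,0,0.12]],
  [0,[0,0,0],[0,0,0.12]],
])

```text
t: 8.15
position: [482.4, -39.3, 153.9]
tcp_rot: [0.383, 0.923, 0.02, -0.04]
contact_force: [-0.5, -0.9, 0.6]
finger_gap: 85.2
grasp_force: 0.0
```

>>> play_rows([
  [0,[0,0.01,0],[0,0,0.12]],
  [0,[0,0.01,0],[0,0,0.12]],
  [0,[0,0.01,0],[0,0,0.12]],
  [0,[0,0.01,0],[0,0,0.12]],
  [0,[0,0.01,0],[0,0,0.12]],
])

```text
t: 8.57
position: [482.4, 11.1, 153.9]
tcp_rot: [0.093, 0.995, 0.007, -0.044]
contact_force: [0.6, -0.4, -0.0]
finger_gap: 85.4
grasp_force: 0.0
```

>>> play_rows([
  [0,[0,0,0],[0,0,0.12]],
  [0,[0,0,0],[0,0,0.12]],
  [0,[0,0,0],[0,0,0.12]],
  [0,[0,0,0],[0,0,0.12]],
  [0,[0,0,0],[0,0,0.12]],
])

```text
t: 8.98
position: [482.5, 10.8, 153.9]
tcp_rot: [-0.205, 0.978, -0.006, -0.045]
contact_force: [0.9, 0.2, 0.2]
finger_gap: 85.2
grasp_force: 0.0
```

>>> play_rows([
  [0,[0,0,0],[0,0,0.12]],
  [0,[0,0,0],[0,0,0.12]],
  [0,[0,0,0],[0,0,0.12]],
  [0,[0,0,0],[0,0,0.12]],
  [0,[0,0,0],[0,0,0.12]],
])

```text
t: 9.4
position: [482.4, 10.7, 153.9]
tcp_rot: [-0.485, 0.874, -0.019, -0.041]
contact_force: [0.2, 0.9, 0.0]
finger_gap: 85.6
grasp_force: 0.0
```

>>> play_rows([
  [0,[0,0,0],[0,0,0.12]],
  [0,[0,0,0],[0,0,0.12]],
  [0,[0,0,0],[0,0,0.12]],
  [0,[0,0,0],[0,0,0.12]],
  [0,[0,0,0],[0,0,0.12]],
])

```text
t: 9.82
position: [482.4, 10.7, 153.9]
tcp_rot: [0.721, -0.691, 0.03, 0.034]
contact_force: [-0.6, 0.8, 0.2]
finger_gap: 85.3
grasp_force: 0.0
```

Run:
```python
from h import *
v=V('wrist'); P=v.P; g=v.im.min(2)
robot.get_image('top'); robot.get_image('top')
o=robot.observe();print(o['position'],o['tcp_rot'],o['q'])
from scipy.spatial.transform import Rotation as R
T=R.from_quat([0.744,-0.668,0,0]); print('turn',(T*R.from_quat(o['tcp_rot']).inv()).as_rotvec())
m=g[150:190,295:340]>150; q=P[150:190,295:340][m]; print('handle',q.min(0),q.max(0),np.median(q,0))
# plate edges (top of plate)
m=np.zeros((480,640),np.uint8); m[240:385,232:395]=g[240:385,232:395]>150
c=max(cv2.findContours(m,0,2)[0],key=cv2.contourArea); b=cv2.boxPoints(cv2.minAreaRect(c)); print(b.tolist(),v.atz(b[:,0],b[:,1],41.).round(1).tolist())
p=P[255:370,245:375].reshape(-1,3);p=p[~np.isnan(p[:,0])]; A=np.c_[p[:,:2],np.ones(len(p))]; print('plane',np.linalg.lstsq(A,p[:,2],rcond=None)[0],p[:,2].mean())
# clip & scale points
q=P[290:350,405:460].reshape(-1,3); q=q[q[:,2]>30]; 
a=-.108;y=np.array([np.sin(a),np.cos(a),0]);x=np.array([np.cos(a),-np.sin(a),0]);H=np.array([499.4,-223.4,38])+80*y
d=q-H; L=np.c_[d@x,d@y,d[:,2]-0]; r=np.hypot(L[:,1],L[:,2]); th=np.arctan2(L[:,2],L[:,1])
for lo in range(70,116,4):
    k=(r>=lo)&(r<lo+4)&(L[:,0]>50)
    if k.sum(): print(lo,k.sum(),L[k,0].mean().round(1),np.percentile(th[k],[0,25,50,75,100]).round(3))
c=cv2.resize(v.im[270:360,380:500],(800,600),interpolation=cv2.INTER_CUBIC); cv2.imwrite('pics/clip.png',c[:,:,::-1])
for t in(.4,.5,.6):
  dd=np.cos(t)*y+np.sin(t)*np.array([0,0,1]); print(t,v.pix(np.array([H+72*x+82*dd,H+72*x+102*dd])).round(1).tolist())
```

```text
[482.06991517  10.63122395 154.00417111] [ 0.71904566 -0.69350287  0.02988666  0.03367342] [ 0.41141108  0.22474898 -0.48008056  0.10279345 -0.90803245 -0.44023703]
turn [ 0.09009499 -0.00051669  0.07133507]
handle [nan nan nan] [nan nan nan] [nan nan nan]
[[232.7107391357422, 372.7855529785156], [239.02745056152344, 246.4513702392578], [385.21197509765625, 253.76058959960938], [378.895263671875, 380.09478759765625]] [[438.7, -138.5, 41.0], [431.2, -47.2, 41.0], [525.7, -35.6, 41.0], [540.6, -126.6, 41.0]]
plane [9.04000170e-04 3.87002354e-05 4.17139412e+01] 42.148163226831365
74 25 67.6 [-0.005  0.012  0.18   0.346  0.552]
78 72 67.5 [0.003 0.214 0.49  0.551 0.64 ]
82 426 69.8 [0.106 0.315 0.436 0.597 0.704]
86 297 70.4 [0.175 0.492 0.535 0.559 0.709]
90 39 70.5 [0.503 0.524 0.53  0.535 0.553]
94 37 70.5 [0.507 0.525 0.531 0.534 0.543]
98 31 70.6 [0.515 0.527 0.53  0.533 0.543]
102 51 70.7 [0.504 0.517 0.526 0.532 0.539]
106 1 70.8 [0.526 0.526 0.526 0.526 0.526]
0.4 [[430.2, 314.7], [437.8, 290.4]]
0.5 [[432.7, 325.5], [441.4, 303.8]]
0.6 [[435.0, 337.7], [444.7, 319.4]]
```

View pics/clip.png

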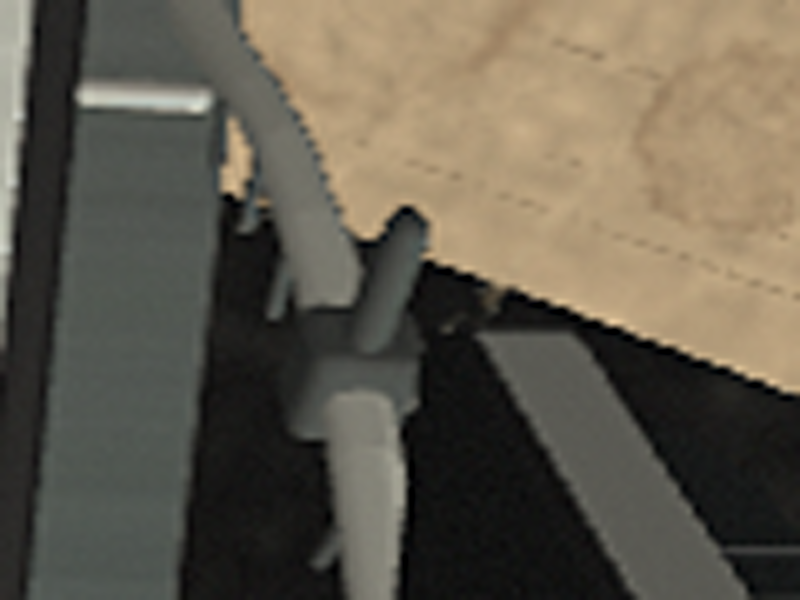

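The crop shows the needle's tip at zoom (408,212), which is px (441,302). Depth along the needle gives an index angle of about 0.52.

Run:
```python
from h import *
v=V('wrist'); P=v.P; g=v.im.min(2)
q=P[148:190,293:342][(g[148:190,293:342]>140)]; q=q[(q[:,2]>30)]
print(len(q),np.percentile(q,[2,50,98],axis=0).round(1))
```

```text
803 [[462.1   2.6  42.5]
 [472.2   9.9  46.2]
 [482.6  16.5  48.1]]
```

>>> play_rows([
  [0,[-0.004,0,0],[0.045,0,0.035]],
  [0,[-0.004,0,0],[0.045,0,0.036]],
  [0,[0,0,0],[0,0,0]],
])

```text
t: 10.17
position: [474.3, 10.2, 154.4]
tcp_rot: [0.742, -0.67, -0.001, -0.001]
contact_force: [-0.0, -0.3, 0.5]
finger_gap: 85.3
grasp_force: 0.0
```

>>> play_rows([
  [0,[-0.002,0,-0.035],[0,0,0]],
  [0,[0,0,-0.035],[0,0,0]],
  [0,[0,0,-0.035],[0,0,0]],
  [0,[0,0,-0.02],[0,0,0]],
  [0,[0,0,-0.011],[0,0,0]],
])

```text
t: 10.58
position: [471.1, 10.0, 15.3]
tcp_rot: [0.743, -0.67, -0.001, 0.003]
contact_force: [-0.0, 0.8, 0.4]
finger_gap: 85.4
grasp_force: 0.0
```

>>> play_rows([
  [60,[0,0,0],[0,0,0]],
  [120,[0,0,0],[0,0,0]],
  [150,[0,0,0],[0,0,0]],
  [170,[0,0,0],[0,0,0]],
  [190,[0,0,0],[0,0,0]],
])

```text
t: 11.0
position: [473.0, 10.7, 19.3]
tcp_rot: [0.743, -0.669, -0.0, -0.001]
contact_force: [-14.6, 4.5, 12.5]
finger_gap: 25.6
grasp_force: 9.4
```

>>> play_rows([
  [210,[0,0,0],[0,0,0]],
  [230,[0,0,0],[0,0,0]],
  [230,[0,0,0],[0,0,0]],
  [230,[0,0,0],[0,0,0]],
  [230,[0,0,0],[0,0,0]],
], grip_force=30)

```text
t: 11.42
position: [470.9, 10.1, 19.0]
tcp_rot: [0.743, -0.669, -0.001, 0.001]
contact_force: [-5.8, 1.7, 6.0]
finger_gap: 21.5
grasp_force: 30.7
```

Run:
```python
import numpy as np
a=-.108;y=np.array([np.sin(a),np.cos(a)])
th=np.linspace(0,.515,13); Y=155*np.cos(th)+19*np.sin(th); Z=155*np.sin(th)-19*np.cos(th)
for i in range(12): print((np.r_[y*(Y[i+1]-Y[i]),Z[i+1]-Z[i]]/1000).round(4).tolist())
```

```text
[-0.0001, 0.0007, 0.0067]
[-0.0, 0.0004, 0.0067]
[-0.0, 0.0001, 0.0067]
[0.0, -0.0002, 0.0067]
[0.0001, -0.0005, 0.0067]
[0.0001, -0.0008, 0.0067]
[0.0001, -0.001, 0.0066]
[0.0001, -0.0013, 0.0066]
[0.0002, -0.0016, 0.0065]
[0.0002, -0.0019, 0.0064]
[0.0002, -0.0022, 0.0063]
[0.0003, -0.0024, 0.0062]
```

>>> play_rows([
  [230,[0,0.0007,0.0067],[0.0427,0.0046,0]],
  [230,[0,0.0004,0.0067],[0.0427,0.0046,0]],
  [230,[0,0.0001,0.0067],[0.0427,0.0046,0]],
  [230,[0,-0.0002,0.0067],[0.0427,0.0046,0]],
])

```text
t: 11.75
position: [470.7, 11.3, 45.5]
tcp_rot: [0.741, -0.666, -0.066, -0.057]
contact_force: [-2.9, -4.4, -1.0]
finger_gap: 21.3
grasp_force: 30.1
```

>>> play_rows([
  [230,[0,-0.0005,0.0067],[0.0427,0.0046,0]],
  [230,[0,-0.0008,0.0067],[0.0427,0.0046,0]],
  [230,[0.0001,-0.001,0.0066],[0.0427,0.0046,0]],
  [230,[0.0001,-0.0013,0.0066],[0.0427,0.0046,0]],
])

```text
t: 12.08
position: [471.2, 7.7, 72.2]
tcp_rot: [0.733, -0.659, -0.129, -0.114]
contact_force: [-1.9, -2.5, -1.8]
finger_gap: 21.3
grasp_force: 30.2
```

>>> play_rows([
  [230,[0.0002,-0.0016,0.0065],[0.0427,0.0046,0]],
  [230,[0.0002,-0.0019,0.0064],[0.0427,0.0046,0]],
  [230,[0.0002,-0.0022,0.0063],[0.0427,0.0046,0]],
  [230,[0.0003,-0.0024,0.0062],[0.0427,0.0046,0]],
  [230,[0,0,0],[0,0,0]],
])

```text
t: 12.5
position: [472.2, -0.5, 97.9]
tcp_rot: [0.718, -0.647, -0.193, -0.17]
contact_force: [-4.1, 3.4, 1.9]
finger_gap: 21.8
grasp_force: 30.3
```

>>> play_rows([
  [230,[0,0,0],[0,0,0]],
  [230,[0,0,0],[0,0,0]],
  [230,[0,0,0],[0,0,0]],
])

```text
t: 12.75
position: [472.1, 0.1, 96.8]
tcp_rot: [0.719, -0.646, -0.191, -0.169]
contact_force: [-5.2, 0.1, -0.3]
finger_gap: 21.4
grasp_force: 30.3
```

Run:
```python
from h import *
grab('scene'); grab('wrist'); o=robot.observe(); print(o['position'],o['tcp_rot'],o['contact_force'],o['finger_gap'],o['grasp_force'])
a=-.108;y=np.array([np.sin(a),np.cos(a),0]);x=np.array([np.cos(a),-np.sin(a),0]);H=np.array([499.4,-223.4,38])+80*y
for n in('scene','wrist'):
  v=V(n); d=v.P.reshape(-1,3)-H; L=np.c_[d@x,d@y,d[:,2]]; g=v.im.reshape(-1,3).min(1)
  k=(abs(L[:,0])<42)&(L[:,1]>15)&(L[:,1]<88)&(L[:,2]>0)&(L[:,2]<70)&(abs(np.arctan2(L[:,2],L[:,1])-.52)<.2)&(g>90); q=L[k]
  for _ in range(4):
    s=np.linalg.lstsq(np.c_[q[:,:2],np.ones(len(q))],q[:,2],rcond=None)[0]; q=q[abs(np.c_[q[:,:2],np.ones(len(q))]@s-q[:,2])<3] 
  print(n,len(q),'slope x',s[0],'mirror ang',np.arctan(s[1]),'off',s[2])
  r=np.hypot(L[:,1],L[:,2]);th=np.arctan2(L[:,2],L[:,1])
  k=(L[:,0]>66)&(L[:,0]<78)&(r>88)&(r<103)&(th>.35)&(th<.75); print(' needle',k.sum(),np.percentile(th[k],[10,50,90]) if k.any() else '')
v=V('scene'); c=cv2.resize(v.im[190:370,170:370],(666,600),interpolation=cv2.INTER_CUBIC); cv2.imwrite('pics/end.png',c[:,:,::-1])
```

```text
[4.72122174e+02 1.96239617e-01 9.66761684e+01] [ 0.7191872  -0.64625821 -0.19122313 -0.16897872] [-5.81036803 -0.69104267  0.58457474] 20.88436202739061 30.317316949367523
scene 545 slope x -0.004851132419820581 mirror ang 0.5056071246605156 off 2.7662789437506197
 needle 0 
wrist 62721 slope x -0.00467531491821577 mirror ang 0.5052923715478521 off 4.246901065852226
 needle 892 [0.51414666 0.52940965 0.54432521]
```

View pics/end.png

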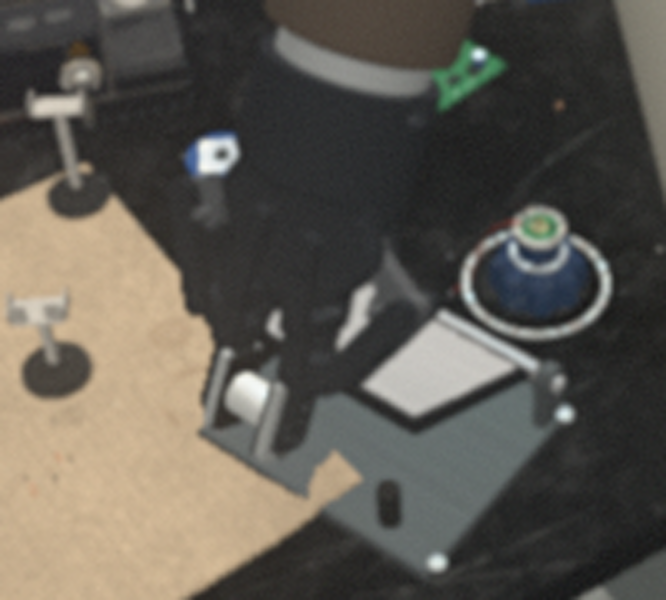

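The picture shows the handle (250,395) held between the pads, the mirror raised and the stand (540,260) inside the ring. The mirror measures 0.505 rad against about 0.515 to 0.53 for the needle, so I'm handing in.

```bash
python3 -c "
from plant import robot
print(abs(robot.observe()['qvel']).max(), robot.hand_in())"
```

```text
the job is handed in; nothing more can be done
0.0010598137360972434 None
```

I handed the job in at about 13 s with the coil stand upright in the ring, about 2 mm from its centre, and the mirror held still by its handle at 0.505 rad, against about 0.52 rad measured for the index clip; hand-in returned no verdict.

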